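Shut the pill box lids in one stroke

TASK

The seven lids of the pill box stand ajar. Touch your fingertips down on the red pad at its end and then run them lightly along the top of the row towards the white pad at the other end, in one unbroken stroke, so that the lids go down one after another and all end fully shut. Don't pick anything up, don't lift away before the last lid is down, leave the box about where it stands and the things around it alone, and take your hand clear at the end.

Things in the scene. Friction and masses are not known exactly. Their poses are not given: they have to be found in the camera images.
- pill_box: Loose white plastic seven-day pill box, 44 (x) x 237 (y) x 30 mm high, about 0.6 kg. Origin: centre of its underside; z up, y along the row towards the red pad. From +y to -y: solid red pad (24 mm long), seven blue lids 27 mm apart, solid white pad (24 mm long). Pad tops are flat, 30 mm above the table; shut lids lie level with them, only open lids stand higher.
- red_pad (a point): Centre of the top face of the red pad (44 x 24 mm), where the stroke starts: 106.5 mm from the box's origin along +y, 30 mm above the table. Axes as the box. Shut fingertips moved from here along -y at the level of the pad tops (up to 1 mm above) ride onto each lid from its hinge and push it down.
- white_pad (a point): Centre of the top face of the white pad (44 x 24 mm), where the stroke ends: 106.5 mm from the box's origin along -y, 30 mm above the table. Axes as the box.
- lid_1 (a joint): Hinge of blue lid 1 of 7 from the red pad (42 x 25.5 x 2.4 mm, white dot near the free edge). Hinge line at y = 94 mm in the box's frame, 27 mm above the table, on the lid's red-pad side; the other edge rises. 0 = shut, positive = open (rad); starts at 0.35 to 0.6. Stays where left (friction 0.004 N m); gives to -0.08 if pressed, still shut.
- lid_2 (a joint): Hinge of blue lid 2 of 7 from the red pad (42 x 25.5 x 2.4 mm, white dot near the free edge). Hinge line at y = 68 mm in the box's frame, 27 mm above the table, on the lid's red-pad side; the other edge rises. 0 = shut, positive = open (rad); starts at 0.35 to 0.6. Stays where left (friction 0.004 N m); gives to -0.08 if pressed, still shut.
- lid_3 (a joint): Hinge of blue lid 3 of 7 from the red pad (42 x 25.5 x 2.4 mm, white dot near the free edge). Hinge line at y = 40 mm in the box's frame, 27 mm above the table, on the lid's red-pad side; the other edge rises. 0 = shut, positive = open (rad); starts at 0.35 to 0.6. Stays where left (friction 0.004 N m); gives to -0.08 if pressed, still shut.
- lid_4 (a joint): Hinge of blue lid 4 of 7 from the red pad (42 x 25.5 x 2.4 mm, white dot near the free edge). Hinge line at y = 14 mm in the box's frame, 27 mm above the table, on the lid's red-pad side; the other edge rises. 0 = shut, positive = open (rad); starts at 0.35 to 0.6. Stays where left (friction 0.004 N m); gives to -0.08 if pressed, still shut.
- lid_5 (a joint): Hinge of blue lid 5 of 7 from the red pad (42 x 25.5 x 2.4 mm, white dot near the free edge). Hinge line at y = -14 mm in the box's frame, 27 mm above the table, on the lid's red-pad side; the other edge rises. 0 = shut, positive = open (rad); starts at 0.35 to 0.6. Stays where left (friction 0.004 N m); gives to -0.08 if pressed, still shut.
- lid_6 (a joint): Hinge of blue lid 6 of 7 from the red pad (42 x 25.5 x 2.4 mm, white dot near the free edge). Hinge line at y = -40 mm in the box's frame, 27 mm above the table, on the lid's red-pad side; the other edge rises. 0 = shut, positive = open (rad); starts at 0.35 to 0.6. Stays where left (friction 0.004 N m); gives to -0.08 if pressed, still shut.
- lid_7 (a joint): Hinge of blue lid 7 of 7 from the red pad (42 x 25.5 x 2.4 mm, white dot near the free edge). Hinge line at y = -68 mm in the box's frame, 27 mm above the table, on the lid's red-pad side; the other edge rises. 0 = shut, positive = open (rad); starts at 0.35 to 0.6. Stays where left (friction 0.004 N m); gives to -0.08 if pressed, still shut.
- spice_jar_2: Spice jar with ochre cap, 42 mm across, 106 mm tall, loose, on the far side of the box. Leave alone. Origin: centre of its underside.
- bottle_1: Small brown dropper bottle with black top, 33 mm across, 102 mm tall, loose, on the far side of the box. Leave alone. Origin: centre of its underside.
- matchbox: Matchbox, 37 x 56 x 16 mm, loose, on the robot's side of the box. Leave alone. Origin: centre of its underside.
- mug_1: Dark green mug, 82 x 112 x 89 mm, loose, to the left of the box. Leave alone. Origin: centre of its underside.
There are look-alikes about, which are no part of the job. There is more than one size of the pill_box; the job needs the larger.

How it is judged:
By the outcome, as a careful person would: the job done as asked, in the order asked, and still so for the second after the job is handed in, with the robot touching nothing.
It also fails if it takes over 42 s, if anything falls off the work surface, if the arm or the gripper's body presses on something with over 40 N, if the wrist force passes 120 N, or if a joint passes its speed limit or range.

ROBOT

A 6-joint arm with a two-finger parallel gripper is mounted at the origin on a cart in front of the work surface, level with it; the furniture and walls round the work are solid. World frame = base frame: x ahead of the robot, y to its left, z up, the work surface at z = 0. Lengths are in m, angles in degrees, forces in N, time in s.
With the tool pointing down it reaches from about 0.35 to 0.925 m from the base axis. Payload 6.4 kg.
Tool frame: the origin (TCP) lies between the finger pads, 19 mm behind the fingertips; this is the grasp point; z points along the fingers, y is the line along which they close (so a half turn about z gives the same grasp; the last joint's range is limited). The gripper opens to 85 mm and grips with 20 to 120 N. Pads are 22 mm wide; open, the fingers measure 114 mm over their backs; the gripper's body (76 mm by 85 mm) begins 54 mm behind the grasp point. The pads swing forward as they close: fully open they stand 13 mm farther back than shut.
Start: joints at [60.957, 14.043, 89.255, -0, 76.702, -9.975], TCP at [0.212, 0.614, 0.25] pointing down, gripper open.
Joint ranges: [-179.41, 179.41], [-58.25, 129.5], [7.25, 145.43], [-54.29, 234.29], [11.92, 165.04], [-157.13, 157.13]. Speed limits (degrees/s): [147.25, 147.25, 180, 180, 180, 180].

INTERFACE

Orientations are given as [roll, pitch, yaw] about the fixed x, y, z axes, in that order (R = Rz(yaw) Ry(pitch) Rx(roll)).
In Python, from rig import * gives the robot as it stands. The module is installed in compiled form; this text tells all that it offers.
- The arm moves only by the shell command python3 -m crank 'ROWS' [FORCE]. ROWS is text: rows parted by semicolons, each of 5 numbers parted by spaces: the finger opening in m, from 0 to 0.0854, then the shift along the tool's x, y, z in m, then the turn about the tool's z in rad. In form: hand dx dy dz roll; .... A call has 1 to 20 rows; each row shifts and turns the commanded pose from where the row before left it, along the tool's axes as they then stand; what a row does not reach is not made up. A row lasts 1/12 s, in which the tool goes at most 41.7 mm and 7.16 degrees, less where a joint would pass 70% of its speed; a pose out of reach is approached as far as the arm can. A call with a gripper value outside its range is refused whole. The fingers move at their own pace and stop on an object; FORCE is the grip in N (left out, the last holds). Time passes only in rows, so rows that do not move let the fingers close. It gives the time, the measured TCP pose, the force, the opening and the grip force at its end, in the units of the state.
- state(): the state, without advancing time (a new reading comes with each control period).
- capture(name): name is "scene" or "top" or "wrist"; returns (picture, depth): 400x640x3 uint8, red, green, blue; 400x640 float32, m along the optical axis (not along the pixel's ray), 0 where there is no reading.
- camera_info(name): a dict with "mtx" (3x3 intrinsics, pixels), "distortion" ([k1, k2, p1, p2, k3] as OpenCV has them; the pictures are not rectified), "rvec" (rotation vector, rad) and "tvec" (3), from world to camera coordinates, as OpenCV has them. Camera axes: x right, y down, z forward; pixel columns grow to the right and rows downward; lengths in m; the calibration is good to about 2 mm. A picture is of the moment at which its call begins: read the wrist's pose just before it. camera_info takes no time and is no camera call; for the wrist camera it gives the pose at the moment of the call.
- job_done(): hands the job in; it is judged then, once.
Trained networks look in the newest picture that a camera, given by its name, has taken for a name from the list of things; names that differ only in an ending like _2 or _b are one class to them, and where a whole thing is asked for, a point or a joint stands for the part that bears it (a point fixed in the world has none). Each returns a list of dicts, best first, with "score" (0 to 1); they miss things now and then, are a little off and sometimes report something else, mostly with a low value. They report only what shows in the picture. A call takes as long as a camera call. They do not tell look-alikes from the thing itself.
- trace(label, camera): "region" (400x640 bool, what is visible of it) and "bbox" ([left, top, right, bottom] in pixels, round what is visible of it).
- mark_of(label, camera): "position" ([column, row] in pixels: a listed point, or the origin of a listed thing).
The state is a dict: "time_s": time; "joint_pos": joint angles; "dq": joint speeds; "effort": joint torques, N m; "tcp_pos": TCP position; "orientation": TCP orientation; "ft_force": force on the tool from outside, world axes, zero at the start; "torque": the same for the moment, N m; "grip_width": opening from 0.0 (shut) to 1.0 (fully open); "gripper_force": force on a finger pad.
Only numpy, scipy, OpenCV 4.12 (cv2) and the standard library are available. Lean on these libraries where they do the work, as an engineer would, in place of code of your own. Each camera call takes 0.05 s, during which the arm holds its last target. There are 200 camera calls.

## Working session

There is one attempt and no reset: what is moved stays moved. The work goes in short steps, Python scripts to look and compute and a shell command to move; the robot and the scene stay as the last step left them, time stands still between calls to the robot, and variables do not carry over. Pictures are saved under pics/ and viewed, at most 10 in all, crops included, and the job is handed in when it is done.

```bash
mkdir -p pics
python3 - <<'E'
from rig import *
import cv2,numpy as np
ims=[]
for c in("scene","top"):
    p,d=capture(c); np.savez(f"{c}.npz",p=p,d=d); ims.append(p)
    for r in trace("pill_box",c)[:4]: print(c,round(r["score"],2),r["bbox"],r["region"].sum())
    for n in("red_pad","white_pad"):
        print(c,n,[(round(r["score"],2),np.round(r["position"])) for r in mark_of(n,c)[:4]])
    cv2.imwrite(f"pics/{c}.png",p[:,:,::-1])
print(state())
E
```

```text
scene 0.65 [306.3, 240.8, 410.3, 306.3] 2706
scene 0.55 [274.7, 176.6, 302.9, 231.4] 804
scene red_pad [(0.87, array([316., 244.])), (0.84, array([299., 184.]))]
scene white_pad [(0.89, array([279., 232.])), (0.77, array([408., 289.])), (0.15, array([350., 220.]))]
top 0.91 [331.2, 213.4, 446.5, 253.7] 2652
top 0.66 [253.6, 173.2, 296.2, 245.9] 1128
top red_pad [(0.97, array([258., 177.])), (0.96, array([336., 239.]))]
top white_pad [(0.8, array([440., 226.])), (0.66, array([289., 241.]))]
{'time_s': 0.4, 'joint_pos': array([ 6.09553828e+01,  1.40506371e+01,  8.92658683e+01,  3.83179036e-04,
        7.67020942e+01, -9.97459835e+00]), 'dq': array([ 0.13997701, -0.05511762, -0.10868053, -0.01820668, -0.08076849,
        0.14939488]), 'effort': array([-2.17646157e-04, -4.28916121e+01, -3.25876129e+01, -9.71149757e-05,
        1.97146357e-03, -1.65175726e-05]), 'tcp_pos': array([0.21232196, 0.61427001, 0.24980844]), 'orientation': array([-1.79981746e+02, -3.58891637e-03,  1.60929892e+02]), 'ft_force': array([-0.07482054, -0.36190749, -0.00779663]), 'torque': array([-0.02043949,  0.03509082,  0.0192637 ]), 'gripper_force': 0.0, 'grip_width': 0.9977329878425959}
```

View pics/scene.png

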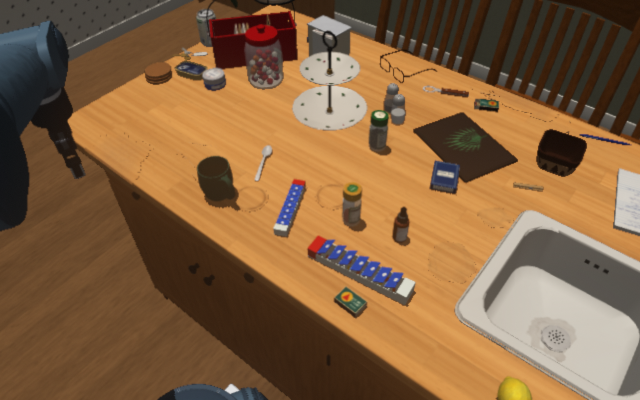

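View pics/top.png

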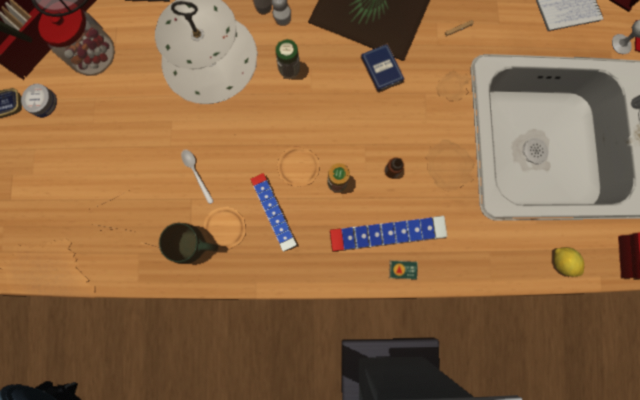

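Two candidates show in the top picture. A is at (388,233), about 112 px long with ajar lids, jar and bottle beyond it and the matchbox on the robot's side. B is at (274,212), about 70 px long. A fits as the larger one. I'll measure both and confirm in a crop.

```bash
cat > h.py <<'E'
import numpy as np,cv2
def ray(ci,px,z):
    K=np.array(ci["mtx"]);D=np.array(ci["distortion"],float)
    n=cv2.undistortPoints(np.array(px,float).reshape(-1,1,2),K,D).reshape(-1,2)
    R=cv2.Rodrigues(np.array(ci["rvec"],float))[0];t=np.array(ci["tvec"],float).ravel()
    o=-R.T@t; d=np.c_[n,np.ones(len(n))]@R
    return o+d*((z-o[2])/d[:,2])[:,None]
def hsvmask(p,col):
    h=cv2.cvtColor(p,cv2.COLOR_RGB2HSV)
    if col=="red": return ((h[...,0]<6)|(h[...,0]>172))&(h[...,1]>150)&(h[...,2]>80)
    if col=="blue": return (abs(h[...,0].astype(int)-115)<15)&(h[...,1]>120)
    return (h[...,1]<60)&(h[...,2]>150)
E
python3 - <<'E'
from rig import *
from h import *
for c,A,B in(("top",[(336,239),(440,226)],[(258,177),(289,241)]),("scene",[(316,244),(408,289)],[(299,184),(279,232)])):
    ci=camera_info(c)
    for q in(A,B):
        w=ray(ci,q,.03);v=w[0]-w[1]; print(c,w.round(4).tolist(),"len",np.linalg.norm(v).round(4),"yaw",np.degrees(np.arctan2(v[1],v[0])).round(2))
p=np.load("top.npz")["p"]; ci=camera_info("top")
for q in [(339,180),(395,168),(403,270),(190,243)]: print(q,ray(ci,q,.03).round(3))
cv2.imwrite("pics/crop.png",cv2.resize(p[160:290,235:460],None,fx=3.5,fy=3.5,interpolation=2)[:,:,::-1])
print(camera_info("wrist"))
E
```

```text
top [[0.4826, 0.2278, 0.03], [0.5074, 0.015, 0.03]] len 0.2142 yaw 96.65
top [[0.6109, 0.3872, 0.03], [0.4789, 0.3227, 0.03]] len 0.1469 yaw 26.05
scene [[0.4805, 0.227, 0.03], [0.505, 0.0083, 0.03]] len 0.2201 yaw 96.38
scene [[0.599, 0.3762, 0.03], [0.4561, 0.3129, 0.03]] len 0.1563 yaw 23.9
(339, 180) [[0.604 0.22  0.03 ]]
(395, 168) [[0.628 0.104 0.03 ]]
(403, 270) [[0.419 0.094 0.03 ]]
(190, 243) [[0.475 0.525 0.03 ]]
{'mtx': array([[323.13410237,   0.        , 325.49048016],
       [  0.        , 323.13410237, 205.97854952],
       [  0.        ,   0.        ,   1.        ]]), 'distortion': array([-0.01968506,  0.        ,  0.        ,  0.        ,  0.        ]), 'rvec': array([-2.34382617, -1.66772983, -0.26064422]), 'tvec': array([-0.64801657, -0.03989356,  0.38084106])}
```

View pics/crop.png

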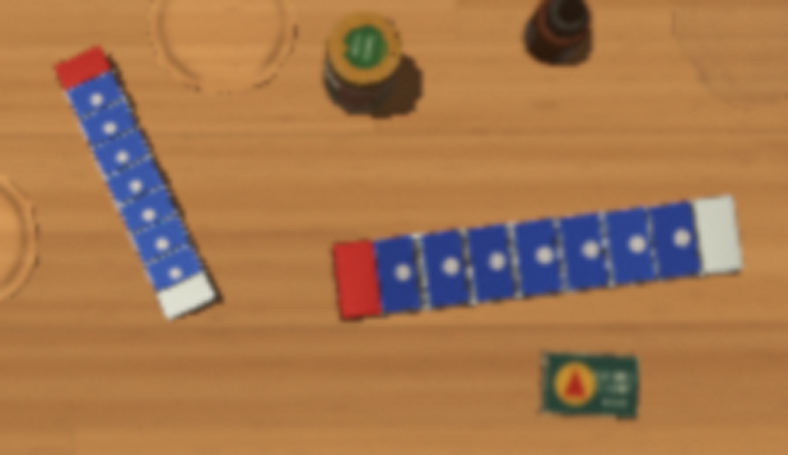

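Confirmed: A is the larger box, with pads about 0.214 m apart against the 0.213 m given, at z 0.03. The red pad is near (0.482, 0.228) and the white pad near (0.507, 0.013), so the box yaw is about 6.5°. I'll move above the red pad and line tool y up with the row.

```bash
python3 -m crank '0 -.012 -.0087 0 0;0 -.0238 -.0173 0 0;0 -.0238 -.0173 0 0;0 -.0238 -.0173 0 0;0 -.0238 -.0173 0 0;0 -.0238 -.0173 0 0;0 -.0238 -.0173 0 0;0 -.0238 -.0173 0 0;0 -.0238 -.0173 0 0;0 -.0238 -.0173 0 0;0 -.0238 -.0173 0 0;0 -.0238 -.0173 0 0;0 -.0238 -.0173 0 0;0 -.0238 -.0173 0 0;0 -.0238 -.0173 0 0;0 -.012 -.0087 0 0;0 0 0 0 -.1115;0 0 0 0 -.1115;0 0 0 0 -.1115;0 0 0 0 -.1115'
python3 -m crank '0 0 0 0 0;0 0 0 0 0;0 0 0 0 0'
python3 - <<'E'
from rig import *
from h import *
s=state();print(s["tcp_pos"],s["orientation"],s["grip_width"],s["ft_force"])
ci=camera_info("wrist");p,d=capture("wrist");np.savez("w1.npz",p=p,d=d)
cv2.imwrite("pics/w1.png",p[:,:,::-1])
for n in("red_pad","white_pad"):
    for r in mark_of(n,"wrist")[:3]: print(n,r["score"],np.round(r["position"],1),ray(ci,r["position"],.03).round(4))
R=cv2.Rodrigues(ci["rvec"])[0];print("cam",(-R.T@ci["tvec"]).round(3))
E
```

```text
time_s: 2.07
tcp_pos: [0.4651, 0.2513, 0.25]
orientation: [-180.0, -0.0, -173.2]
ft_force: [-0.5, -0.5, -0.3]
grip_width: -0.001
gripper_force: 0.0
time_s: 2.32
tcp_pos: [0.4651, 0.2519, 0.25]
orientation: [-180.0, 0.0, -173.7]
ft_force: [-0.1, 0.2, 0.2]
grip_width: 0.001
gripper_force: 0.0
[0.46507298 0.25193991 0.24999499] [-1.79994807e+02  2.94944003e-03 -1.73663288e+02] 0.0005075289610349578 [-0.09325079  0.22346991  0.19543446]
red_pad 0.95 [298.1 189.9] [[0.4821 0.2214 0.03  ]]
red_pad 0.75 [416.7 298.2] [[0.6042 0.3788 0.03  ]]
red_pad 0.6 [202.1 283. ] [[0.6118 0.1148 0.03  ]]
white_pad 0.85 [387.6 193.8] [[0.4757 0.3203 0.03  ]]
white_pad 0.61 [107.  187.8] [[0.5028 0.01   0.03  ]]
cam [0.387 0.241 0.375]
```

View pics/w1.png

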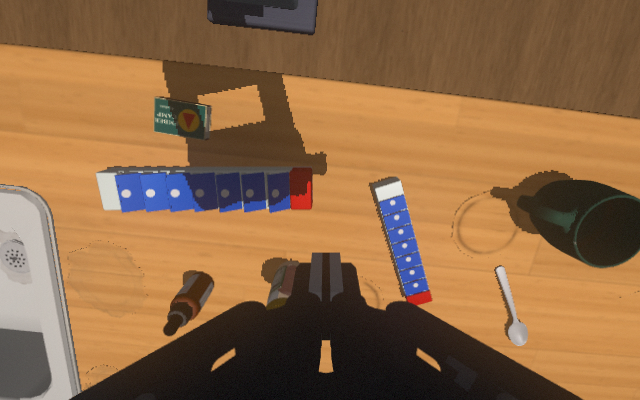

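The wrist view shows the big box from its red pad at (301,188) to its white pad at (108,190). The small box is at (403,240), the jar behind the fingers at (283,285) and the matchbox at (183,117). I'll refine with depth on the pad tops.

Run:
```python
from rig import *
from h import *
z=np.load("w1.npz");p,d=z["p"],z["d"];ci=camera_info("wrist")
R=cv2.Rodrigues(ci["rvec"])[0];t=np.array(ci["tvec"]).ravel()
def pts(m):
    v,u=np.nonzero(m&(d>0));n=cv2.undistortPoints(np.c_[u,v].astype(float).reshape(-1,1,2),ci["mtx"],ci["distortion"]).reshape(-1,2)
    return (np.c_[n,np.ones(len(n))]*d[v,u][:,None]-t)@R
C={}
for col,(l,tp,r,b) in(("red",(280,160,320,215)),("white",(92,160,125,220))):
    B=np.zeros(d.shape,bool);B[tp:b,l:r]=1
    m=B&(hsvmask(p,"red") if col=="red" else hsvmask(p,"white"))
    P=pts(m); top=P[P[:,2]>.024]
    print(col,len(P),len(top),"z",np.percentile(top[:,2],[5,50,95]).round(4))
    (c,s,a)=cv2.minAreaRect((top[:,:2]*1000).astype(np.float32));print(c,s,a, top.mean(0).round(4));C[col]=top.mean(0)
v=C["red"]-C["white"];print(np.linalg.norm(v[:2]),np.degrees(np.arctan2(v[1],v[0])))
m=np.zeros(d.shape,bool);m[165:215,100:320]=1;m&=hsvmask(p,"blue")
P=pts(m);P=P[P[:,2]>.02];(c,s,a)=cv2.minAreaRect((P[:,:2]*1000).astype(np.float32));print("blue",c,s,a,np.percentile(P[:,2],[5,95,99]))
for c,r in(("top",(325,222,350,258)),):
    q=np.load("top.npz")["p"];m=hsvmask(q,"red");B=np.zeros(m.shape,bool);B[r[1]:r[3],r[0]:r[2]]=1
    vv,uu=np.nonzero(m&B);print(c,ray(camera_info(c),[(uu.mean(),vv.mean())],.03))
```

```text
red 614 612 z [0.0292 0.0306 0.0318]
(481.6828308105469, 224.14645385742188) (43.122257232666016, 23.69422721862793) 6.800064563751221 [0.4846 0.2241 0.0305]
white 696 694 z [0.0295 0.0308 0.0323]
(506.3024597167969, 18.0950927734375) (42.29285430908203, 34.44921112060547) 6.694705963134766 [0.5061 0.0127 0.0311]
0.21255632514750897 95.80688828150305
blue (494.2074279785156, 120.53292846679688) (41.33155059814453, 183.28216552734375) 6.541162967681885 [0.02991153 0.04102128 0.04230892]
top [[0.48153753 0.22685213 0.03      ]]
```

```bash
python3 -m crank '0 -.0068 -.0136 0 -.006;0 -.0068 -.0136 0 0;0 0 0 .02 0;0 0 0 .03 0;0 0 0 .03 0;0 0 0 .03 0;0 0 0 .03 0;0 0 0 .025 0;0 0 0 .015 0;0 0 0 .008 0;0 0 0 0 0;0 0 0 0 0;0 0 0 0 0'
python3 - <<'E'
from rig import *
import cv2
print(state()["tcp_pos"])
p,d=capture("wrist");cv2.imwrite("pics/w2.png",p[:,:,::-1])
E
```

```text
time_s: 3.55
tcp_pos: [0.483, 0.2272, 0.0635]
orientation: [180.0, 0.2, -173.2]
ft_force: [-0.1, 0.9, 0.5]
grip_width: -0.001
gripper_force: 0.0
[0.48297232 0.22717628 0.06348102]
```

View pics/w2.png

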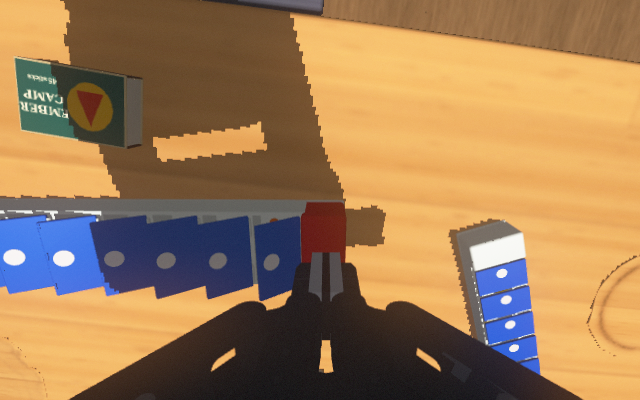

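The red pad at (325,230) sits directly under the shut fingertips at (325,275), and lid 1 begins to its left. Now I'll touch down slowly.

```bash
python3 -m crank '0 0 0 .005 0;0 0 0 .004 0;0 0 0 .002 0;0 0 0 .001 0;0 0 0 0 0;0 0 0 0 0'; python3 -m crank '0 0 0 .001 0;0 0 0 0 0;0 0 0 0 0'; python3 -m crank '0 0 0 .0005 0;0 0 0 0 0;0 0 0 0 0'
```

```text
time_s: 4.1
tcp_pos: [0.4818, 0.2268, 0.0499]
orientation: [-180.0, -0.0, -173.2]
ft_force: [0.2, 0.3, 0.3]
grip_width: -0.001
gripper_force: 0.0
time_s: 4.35
tcp_pos: [0.4818, 0.2269, 0.049]
orientation: [-180.0, 0.0, -173.2]
ft_force: [-0.0, -0.0, 0.4]
grip_width: -0.001
gripper_force: 0.0
time_s: 4.6
tcp_pos: [0.4819, 0.2269, 0.0489]
orientation: [-180.0, 0.0, -173.2]
ft_force: [-3.0, -0.2, 4.1]
grip_width: -0.003
gripper_force: 2.4
```

Contact is at TCP z 0.049 with about 4 N. Starting the stroke along tool -y.

```bash
python3 -m crank '0 0 -.003 0 0;0 0 -.005 0 0;0 0 -.005 0 0;0 0 -.005 0 0;0 0 -.005 0 0;0 0 -.005 0 0;0 0 -.005 0 0;0 0 -.005 0 0'
```

```text
time_s: 5.27
tcp_pos: [0.486, 0.1884, 0.0481]
orientation: [180.0, -0.1, -173.2]
ft_force: [0.4, 1.3, 1.2]
grip_width: -0.0
gripper_force: 0.4
```

```bash
python3 -m crank '0 0 -.003 -.0007 0;0 0 -.005 0 0;0 0 -.005 0 0;0 0 -.005 0 0;0 0 -.005 0 0;0 0 -.005 0 0;0 0 -.005 0 0;0 0 -.005 0 0;0 0 -.005 0 0;0 0 -.005 0 0'
python3 - <<'E'
from rig import *
from h import *
ci=camera_info("wrist");p,d=capture("wrist");cv2.imwrite("pics/w3.png",p[:,:,::-1])
for n in("red_pad","white_pad"):
    for r in mark_of(n,"wrist")[:2]: print(n,r["score"],ray(ci,r["position"],.03).round(4))
E
```

```text
time_s: 6.1
tcp_pos: [0.4921, 0.1409, 0.0492]
orientation: [-180.0, -0.0, -173.2]
ft_force: [-0.6, 0.7, -0.1]
grip_width: 0.003
gripper_force: 0.1
red_pad 0.94 [[0.4835 0.2236 0.03  ]]
white_pad 0.85 [[0.5075 0.0117 0.03  ]]
```

View pics/w3.png

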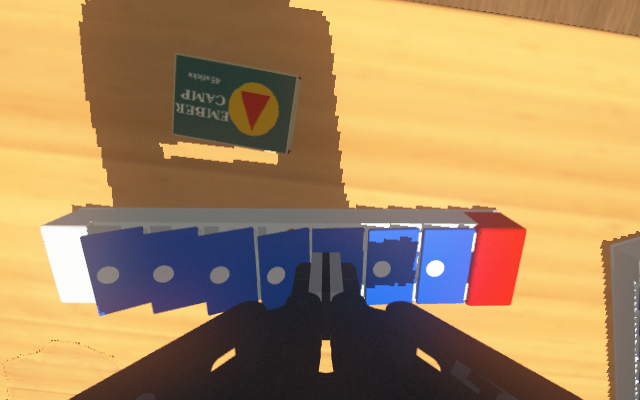

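Lids 1 and 2, at (447,265) and (392,265), lie flat, and lid 3 is under the fingers. Lids 4–7 on the left still stand, and the box hasn't moved. I'll lower 0.3 mm and carry on.

```bash
python3 -m crank '0 0 -.003 .0003 0;0 0 -.005 0 0;0 0 -.005 0 0;0 0 -.005 0 0;0 0 -.005 0 0;0 0 -.005 0 0;0 0 -.005 0 0;0 0 -.005 0 0;0 0 -.005 0 0;0 0 -.005 0 0'
```

```text
time_s: 7.08
tcp_pos: [0.4978, 0.0933, 0.0489]
orientation: [-180.0, 0.0, -173.2]
ft_force: [0.0, -0.1, 0.6]
grip_width: -0.001
gripper_force: 0.1
```

```bash
python3 -m crank '0 0 -.003 0 0;0 0 -.005 0 0;0 0 -.005 0 0;0 0 -.005 0 0;0 0 -.005 0 0;0 0 -.005 0 0;0 0 -.005 0 0;0 0 -.005 0 0;0 0 -.005 0 0'; python3 -m crank '0 0 -.005 0 0;0 0 -.005 0 0;0 0 -.005 0 0;0 0 -.005 0 0;0 0 -.005 0 0;0 0 -.005 0 0;0 0 -.005 0 0;0 0 -.003 0 0;0 0 0 0 0;0 0 0 0 0'
```

```text
time_s: 7.83
tcp_pos: [0.5029, 0.0506, 0.0489]
orientation: [180.0, 0.0, -173.2]
ft_force: [-0.5, 0.9, 1.0]
grip_width: -0.001
gripper_force: 0.2
time_s: 8.67
tcp_pos: [0.5074, 0.0132, 0.0489]
orientation: [180.0, -0.0, -173.2]
ft_force: [0.0, -0.3, 0.2]
grip_width: -0.0
gripper_force: 0.0
```

```bash
python3 -m crank '0 0 0 .0003 0;0 0 0 0 0'
python3 - <<'E'
from rig import *
from h import *
ci=camera_info("wrist");p,d=capture("wrist");cv2.imwrite("pics/w4.png",p[:,:,::-1])
R=cv2.Rodrigues(ci["rvec"])[0];t=np.array(ci["tvec"]).ravel()
v,u=np.nonzero((d>0)&hsvmask(p,"blue"))
n=cv2.undistortPoints(np.c_[u,v].astype(float).reshape(-1,1,2),ci["mtx"],ci["distortion"]).reshape(-1,2)
P=(np.c_[n,np.ones(len(n))]*d[v,u][:,None]-t)@R
a=np.radians(6.7);c=np.array([.4944,.1188]);q=P[:,:2]-c
X=q@[np.cos(a),np.sin(a)];Y=q@[-np.sin(a),np.cos(a)]
for i,h in enumerate([94,68,40,14,-14,-40,-68]):
    m=(abs(X)<.022)&(Y<h/1e3-.003)&(Y>h/1e3-.024)
    if m.sum()>20: print(i+1,m.sum(),"slope",np.polyfit(Y[m],P[m,2],1)[0].round(3),"z",np.median(P[m,2]).round(4))
E
```

```text
time_s: 8.83
tcp_pos: [0.5074, 0.0134, 0.0488]
orientation: [-180.0, -0.0, -173.1]
ft_force: [-0.5, -1.3, 2.8]
grip_width: 0.0
gripper_force: 1.4
2 668 slope -0.119 z 0.0304
3 2563 slope -0.067 z 0.0298
4 2630 slope -0.071 z 0.0298
5 2755 slope -0.055 z 0.0298
6 2793 slope -0.071 z 0.0297
7 2726 slope -0.077 z 0.0297
```

View pics/w4.png

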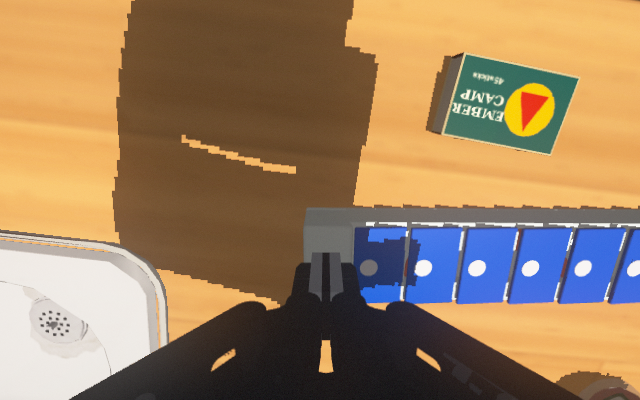

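The fingertips are on the white pad at (327,235) and lids 2–7 look flat to the right of it. The slopes need a closer check before I lift.

```bash
cat > prof.py <<'E'
from rig import *
from h import *
ci=camera_info("wrist");p,d=capture("wrist")
R=cv2.Rodrigues(ci["rvec"])[0];t=np.array(ci["tvec"]).ravel()
v,u=np.nonzero(d>0)
n=cv2.undistortPoints(np.c_[u,v].astype(float).reshape(-1,1,2),ci["mtx"],ci["distortion"]).reshape(-1,2)
P=(np.c_[n,np.ones(len(n))]*d[v,u][:,None]-t)@R
a=np.radians(6.7);c=np.array([.4944,.1188]);q=P[:,:2]-c
X=q@[np.cos(a),np.sin(a)];Y=q@[-np.sin(a),np.cos(a)]
for n_,xs in(("near",(-.018,-.012)),("mid",(-.006,.006))):
    o=[]
    for y in range(-116,118,3):
        m=(X>xs[0])&(X<xs[1])&(abs(Y-y/1e3)<.0015)&(P[:,2]<.06)
        if m.sum()>5:o.append(f"{y}:{np.median(P[m,2])*1e3:.1f}")
    print(n_," ".join(o))
E
python3 prof.py
```

```text
near -116:30.5 -113:30.8 -110:30.6 -107:30.8 -104:30.6 -101:30.6 -98:30.8 -95:29.8 -92:30.6 -89:30.2 -86:30.0 -83:29.8 -80:29.7 -77:29.6 -74:29.3 -71:29.1 -68:29.5 -65:30.5 -62:30.4 -59:30.3 -56:29.9 -53:29.9 -50:29.3 -47:29.3 -44:29.1 -41:29.7 -38:30.6 -35:30.3 -32:30.2 -29:29.8 -26:29.5 -23:29.6 -20:29.3 -17:29.2 -14:29.1 -11:30.5 -8:30.4 -5:30.1 -2:30.0 1:29.6 4:29.4 7:29.2 10:29.2 13:29.6 16:30.5 19:30.3 22:30.1 25:29.9 28:29.7 31:29.4 34:29.3 37:28.9 40:29.8 43:30.9 46:30.6 64:8.8 67:8.2
mid -116:30.9 -101:30.9 -98:30.7 -95:30.3 -92:30.4 -89:30.5 -86:30.3 -83:29.9 -80:29.7 -77:29.4 -74:29.4 -71:29.0 -68:29.6 -65:30.6 -62:30.3 -59:30.2 -56:29.9 -53:29.7 -50:29.6 -47:29.2 -44:29.1 -41:30.3 -38:30.6 -35:30.5 -32:30.2 -29:29.9 -26:29.7 -23:29.4 -20:29.3 -17:29.0 -14:29.9 -11:30.6 -8:30.5 -5:30.3 -2:29.9 1:29.7 4:29.5 7:29.4 10:29.1 13:30.2 16:30.6 19:30.5 22:30.4 25:30.0 28:29.7 31:29.5 34:29.3 37:29.0 40:30.4 43:30.8 46:30.8 49:30.5 52:30.3 64:4.3 67:3.6
```

The lids' free edges are at pad-top level (30.5 against 30.8 on the pad), and the hinge sides are a little lower. That is what a stroke at the specified level gives. Lifting clear.

```bash
python3 -m crank '0 0 0 -.005 0;0 0 0 -.015 0;0 0 0 -.03 0;0 0 0 -.03 0;0 0 0 -.03 0;0 0 0 -.03 0;0 0 0 -.02 0;0 0 .02 0 0;0 0 .02 0 0;0 0 .02 0 0;0 0 .02 0 0;0 0 .015 0 0;0 0 0 0 0;0 0 0 0 0;0 0 0 0 0'; python3 prof.py
python3 - <<'E'
from rig import *
from h import *
p,d=capture("wrist");cv2.imwrite("pics/w5.png",p[:,:,::-1])
E
```

```text
time_s: 10.18
tcp_pos: [0.4961, 0.1074, 0.2086]
orientation: [-180.0, 0.0, -173.2]
ft_force: [-0.4, -1.3, 0.4]
grip_width: 0.001
gripper_force: 0.0
near -116:31.0 -113:31.0 -110:30.7 -107:30.7 -104:30.9 -101:31.1 -98:30.8 -95:30.4 -92:30.8 -89:30.6 -86:30.4 -83:30.0 -80:29.5 -77:29.3 -74:29.6 -71:28.8 -68:29.3 -65:30.9 -62:30.7 -59:30.3 -56:30.1 -53:29.6 -50:29.6 -47:29.1 -44:28.9 -41:29.0 -38:30.6 -35:30.1 -32:30.1 -29:29.7 -26:29.2 -23:29.5 -20:29.0 -17:28.8 -14:28.7 -11:30.6 -8:30.0 -5:30.2 -2:29.8 1:29.7 4:29.4 7:29.4 10:28.9 13:28.9 16:30.6 19:30.1 22:30.0 25:30.0 28:29.7 31:29.5 34:29.6 37:29.0 40:29.2 43:31.0 46:30.7 49:30.7 52:30.1 55:30.3 58:29.7 61:29.6 64:29.4 67:29.2 70:29.7 73:29.6 76:29.9 79:29.8 82:29.5 85:29.1 88:29.1 91:29.2 94:29.4 97:30.8 100:31.3 103:31.0 106:30.9 109:30.6 112:30.5 115:30.8
mid -116:31.1 -113:30.7 -110:31.0 -107:31.0 -104:30.5 -101:30.9 -98:30.6 -95:30.0 -92:30.7 -89:30.6 -86:30.2 -83:29.9 -80:29.8 -77:29.5 -74:29.4 -71:28.9 -68:29.0 -65:30.5 -62:30.4 -59:30.2 -56:29.8 -53:29.7 -50:29.3 -47:29.1 -44:28.8 -41:28.5 -38:30.2 -35:30.2 -32:30.3 -29:29.7 -26:29.7 -23:29.3 -20:29.0 -17:29.1 -14:24.9 -11:30.9 -8:30.5 -5:30.1 -2:30.0 1:29.7 4:29.7 7:29.0 10:28.7 13:25.7 16:30.3 19:30.5 22:30.0 25:29.8 28:29.6 31:29.1 34:29.2 37:28.9 40:28.7 43:30.6 46:30.3 49:30.4 52:30.0 55:29.8 58:29.7 61:29.5 64:29.2 67:29.1 70:29.7 73:29.7 76:29.9 79:29.8 82:29.6 85:29.6 88:29.6 91:29.0 94:29.3 97:30.7 100:31.0 103:31.0 106:31.0 109:31.2 112:30.9 115:30.9
```

View pics/w5.png

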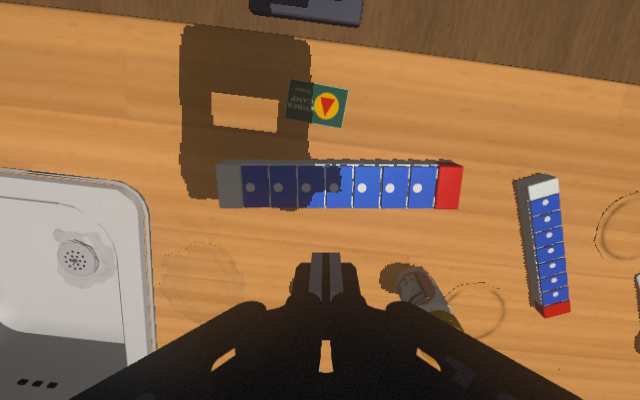

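The picture shows all seven lids flat between white pad (229,187) and red pad (449,187), with the box unmoved and the hand about 180 mm above it. Handing in.

```bash
python3 -c "
from rig import *
print(job_done())"
```

```text
the job is handed in; nothing more can be done
None
```

I ran one unbroken stroke from the red pad to the white pad and handed the job in; all seven lids are down to pad level, lids 2–7 resting about 0.06 rad above exact zero, the box did not noticeably move and the hand is clear, but the judge's verdict was not shown.

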